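# Press a mounted card flush on the tilted easel

### The job

The paper card on the sprung pad of the small tilted easel has just been stuck down and needs pressing while it sets. Take the wooden pressing block by its rib, tilt it to the slope of the easel, set its lower edge squarely against the easel's ledge, wholly on the card, and press its whole sole flush on the card with a gentle push of about 10 N. Finish holding it pressed there, still gripped, without shifting the easel board or moving the little yellow tape roll and the scissors near by.

Things in the scene. Friction and masses are not known exactly. Their poses are not given: they have to be found in the camera images.
- press_block: Loose wooden block, 105 to 195 g, rib up on the table: plate 80 (x) x 70 (y) x 10 mm with cork sole; grip rib 60 (x) x 16 (y) mm on its middle, from 10 to 40 mm above the sole. Origin: centre of the sole; z out through the rib. Either end may be the lower. Held by the rib's middle it pivots a little in the fingers about its y, so settles flush when pressed.
- card_foot (a point): On the card's surface (moves with it), where the card's mid line meets the ledge's inner face; x up the slope, y along the ledge, z out of the card. Card and its pad 126 (x) x 120 (y) mm, rising away from the robot at 17 to 34 degrees; the pad is sprung, giving 1 mm per 3 N, at most 6 mm. Block seated flush: origin at x = 40 mm, y = 0 (25 mm either way is still on the card), z = 0.
- board: Tilting board, 150 x 160 mm, of the heavy fixed easel, with the ledge (160 mm long, rising 8 mm above the unpressed card) and the card's pad; clamped stiff, stays put under pushes below 40 N. Origin on the hinge line, 2 mm down the slope and 21.5 mm below the unpressed card; axes as card_foot. At each side, 81 to 101 mm from the middle, a steel arc and a knob stand up to 50 mm above the board.
- yellow_washi: Bystander: small roll of yellow paper tape, 41 mm across, 15 mm high, near the table's front edge between block and easel. Origin: centre of its underside.
- black_scissors: Bystander: black and red scissors, 66 x 162 x 11 mm, lying beyond the block to the right. Origin: middle of its underside.
- board_head (a point): Middle of the board's upper edge, 150 mm up the slope from card_foot and 11.5 mm below the unpressed card's plane; same axes.
- pad (a joint): How far the card's sprung pad is pressed in, m: 0 unpressed to 0.006; about 0.0033 under 10 N.

How it is judged:
By the outcome, as a careful person would: the job done as asked, in the order asked, and still so for the second after the job is handed in, while the arm keeps its last pose, push and grip.
It also fails if it takes over 38 s, if anything falls off the work surface, if the arm or the gripper's body presses on something with over 40 N, if the wrist force passes 120 N, or if a joint passes its speed limit or range.

### The arm

A 6-joint arm with a two-finger parallel gripper is mounted at the origin on a cart in front of the work surface, level with it; the furniture and walls round the work are solid. World frame = base frame: x ahead of the robot, y to its left, z up, the work surface at z = 0. Lengths are in mm, angles in degrees, forces in N, time in s.
With the tool pointing down it reaches from about 300 to 850 mm from the base axis. Payload 4.2 kg.
Tool frame: the origin (TCP) lies midway between the tips of the shut fingers; the grasp point (between the pads) lies 19 mm behind it; z points along the fingers, y is the direction in which the jaws open and shut (so a half turn about z gives the same grasp; the last joint's range is limited). The gripper opens to 91 mm and grips with 3 to 60 N. Pads are 32 mm wide; open, the fingers measure 118 mm over their backs; the gripper's body (76 mm by 178 mm) begins 60 mm behind the grasp point.
Start: joints at [75.516, 18.312, 89.639, -0, 72.044, -1.146], TCP at [132.655, 559.505, 213.976] pointing down, gripper open.
Joint ranges: [-177.97, 177.97], [-48.28, 115.42], [12.27, 149.76], [-77.06, 257.06], [2.81, 150.46], [-146.56, 146.56]. Speed limits (degrees/s): [147.25, 147.25, 180, 180, 180, 180].

### API

Orientations are given as [roll, pitch, yaw] about the fixed x, y, z axes, in that order (R = Rz(yaw) Ry(pitch) Rx(roll)).
In Python, from workcell import env gives the robot as it stands.
- The arm moves only by the shell command python3 -m jog 'ROWS' [FORCE]. ROWS is JSON, a list of rows, each an object of numbers: "dx", "dy", "dz": the shift along the world's x, y, z in m; "wx", "wy", "wz": the turn, a rotation vector about the world's x, y, z in rad; "grip": the gripper's target within -1 to 1 (shut at 1, half-way at 0, fully open at -1). In form: [{"dx": .., "dy": .., "dz": .., "wx": .., "wy": .., "wz": .., "grip": ..}, ...]. A call has 1 to 10 rows; each row shifts and turns the commanded pose from where the row before left it; what a row does not reach is not made up. A row lasts 1/10 s, in which the tool goes at most 50 mm and 8.59 degrees, less where a joint would pass 70% of its speed; a pose out of reach is approached as far as the arm can. A call with a gripper value outside its range is refused whole. The fingers move at their own pace and stop on an object; FORCE is the grip in N (left out, the last holds). Time passes only in rows, so rows that do not move let the fingers close. It gives the time, the measured TCP pose, the force and the opening at its end, in the units of the state.
- env.state(): the state, without advancing time (a new reading comes with each control period).
- env.grab_frame(name): name is "side" or "top"; returns the picture (420x560x3 uint8, red, green, blue); there is no depth.
- env.get_calibration(name): a dict with "fx", "fy", "cx", "cy" (pixels), "R" (3x3) and "t" (3): a world point X has camera coordinates R X + t. Camera axes: x right, y down, z forward; pixel columns grow to the right and rows downward; lengths in mm; the calibration is good to about 2 mm. A picture is of the moment at which its call begins. get_calibration takes no time and is no camera call.
- env.job_done(): hands the job in, once; it reports no verdict.
The state is a dict: "time_s": time; "qpos": joint angles; "qvel": joint speeds; "effort": joint torques, N m; "ee_pos": TCP position; "ee_rot": TCP orientation; "force": force on the tool from outside, world axes, zero at the start; "torque": the same for the moment, N m; "gripper_width": finger opening in mm.
Only numpy, scipy, OpenCV 4.12 (cv2) and the standard library are available. Lean on these libraries where they do the work, as an engineer would, in place of code of your own. Each camera call takes 0.05 s, during which the arm holds its last target. There are 200 camera calls.

## Working session

There is one attempt and no reset: what is moved stays moved. The work goes in short steps, Python scripts to look and compute and a shell command to move; the robot and the scene stay as the last step left them, time stands still between calls to the robot, and variables do not carry over. Pictures are saved under pics/ and viewed, about 8 in all and at most 12, crops included, and the job is handed in when it is done.

```bash
mkdir -p pics; python3 - <<'E'
from workcell import env
import cv2,numpy as np
s=env.state();print(s)
for n in("side","top"):
    im=env.grab_frame(n);cv2.imwrite(f"pics/{n}0.png",im[:,:,::-1]);print(n,env.get_calibration(n))
E
```

```text
{'time_s': 0.0, 'qpos': array([ 7.55143407e+01,  1.83497647e+01,  8.97051683e+01, -6.50540778e-04,
        7.20442334e+01, -1.14506957e+00]), 'qvel': array([ 0.10572814,  0.03094955, -0.00015849,  0.03085108, -0.02074088,
        0.08857638]), 'effort': array([-4.28345456e-04, -4.12480259e+01, -2.31969184e+01,  7.29902484e-02,
        4.59994655e-02, -1.26667173e-04]), 'ee_pos': array([132.54426166, 559.00051844, 213.14748228]), 'ee_rot': array([-1.79900841e+02, -1.36334580e-03,  1.66659610e+02]), 'force': array([ 0.12128796,  0.19302395, -0.46905769]), 'torque': array([-0.03134706, -0.06090985, -0.01476841]), 'gripper_width': 91.33490880276983}
side {'fx': 412.71016413341925, 'fy': 412.71016413341925, 'cx': 281.4054589343014, 'cy': 206.1261779132966, 'R': array([[ 0.99965385, -0.01445465,  0.02198301],
       [ 0.00613071, -0.68457228, -0.72891921],
       [ 0.02558523,  0.72880166, -0.68424669]]), 't': array([-542.11543353,  196.86974782,  733.99348098])}
top {'fx': 440.7040173132708, 'fy': 440.7040173132708, 'cx': 281.40843937930197, 'cy': 207.93372998369028, 'R': array([[ 9.09660505e-03, -9.99958618e-01, -1.15333736e-04],
       [-9.85488056e-01, -8.94541571e-03, -1.69508909e-01],
       [ 1.69500863e-01,  1.65561562e-03, -9.85528648e-01]]), 't': array([ 227.1163107 ,  550.6759814 , 1065.47677812])}
```

View pics/top0.png

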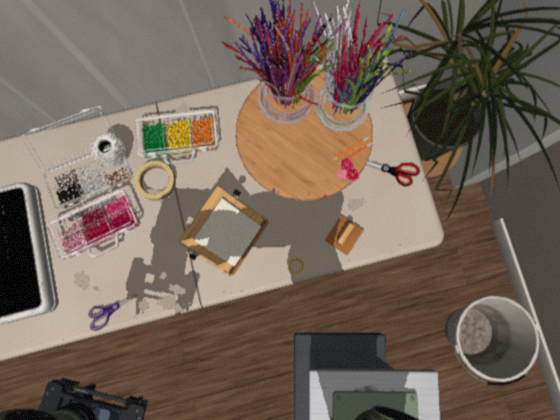

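View pics/side0.png

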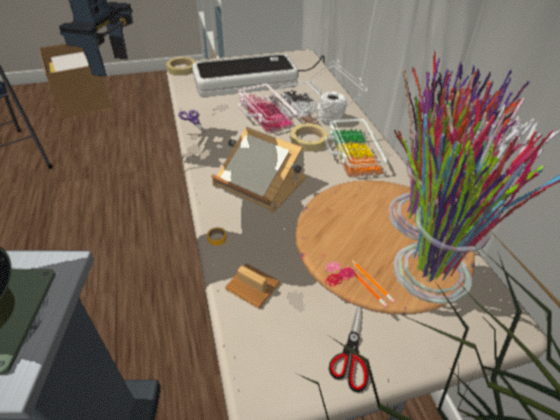

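The top view shows the block at about (345,235), the easel at (225,230), the tape roll at (296,266) and the scissors at (400,172). In the side view they are at (252,284), (260,165), (217,236) and (350,360). Next I'll take enlarged crops.

```bash
python3 - <<'E'
import cv2,numpy as np
t=cv2.imread("pics/top0.png");s=cv2.imread("pics/side0.png")
def c(im,x,y,w,h,k):
    o=cv2.resize(im[y:y+h,x:x+w],None,fx=k,fy=k,interpolation=cv2.INTER_CUBIC)
    for i in range(0,w,10): cv2.putText(o,str(x+i),(i*k,8),0,.28,(0,0,255),1);cv2.line(o,(i*k,10),(i*k,14),(0,0,255),1)
    for i in range(0,h,10): cv2.putText(o,str(y+i),(0,i*k+3),0,.28,(255,0,0),1);cv2.line(o,(20,i*k),(24,i*k),(255,0,0),1)
    return o
a=np.hstack([c(t,175,180,100,100,4),c(s,210,120,100,100,4)]) 
b=np.hstack([c(t,315,205,60,60,6),c(s,220,255,70,60,6)])
cv2.imwrite("pics/easel.png",a);cv2.imwrite("pics/block.png",b)
E
```

```text
(no output)
```

View pics/easel.png

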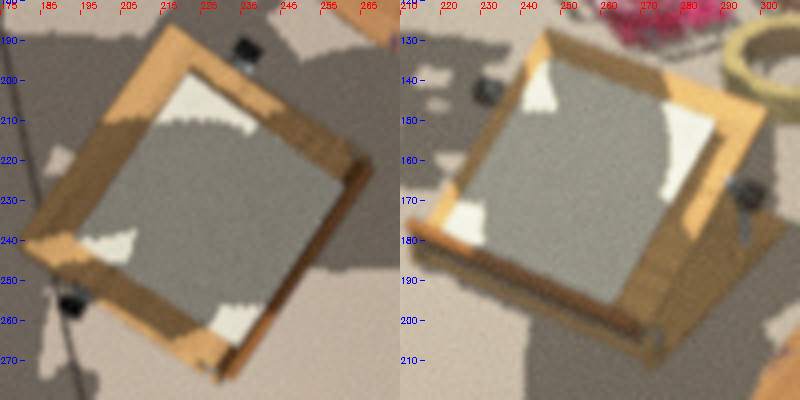

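View pics/block.png

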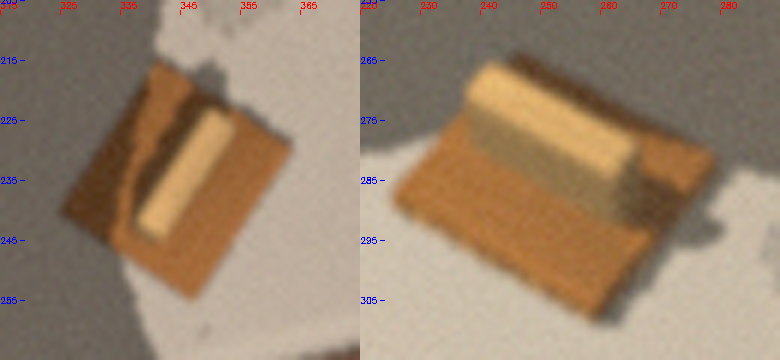

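The easel crop shows the card with its ledge on the right and lower side in the top view, and on the lower-left side in the side view. Knobs stand at both sides. The block crop shows the rib running parallel to the plate's up-right direction in the top view. I'll get the corners by masks and triangulate them.

```bash
cat > h.py <<'E'
import cv2,numpy as np
from workcell import env
C={n:env.get_calibration(n) for n in("top","side")}
def P(n):
    c=C[n];return np.array([[c["fx"],0,c["cx"]],[0,c["fy"],c["cy"]],[0,0,1]])@np.c_[c["R"],c["t"]]
def tri(a,b):  # top pixels, side pixels -> Nx3
    X=cv2.triangulatePoints(P("top"),P("side"),np.array(a,float).T,np.array(b,float).T);return (X[:3]/X[3]).T
def proj(n,X):
    x=P(n)@np.r_[X,1];return x[:2]/x[2]
def quad(mask):
    cs,_=cv2.findContours(mask.astype(np.uint8),cv2.RETR_EXTERNAL,cv2.CHAIN_APPROX_NONE)
    h=cv2.convexHull(max(cs,key=cv2.contourArea));
    return cv2.approxPolyN(h,4,approxCurve=None,ensure_convex=True).reshape(-1,2) if hasattr(cv2,"approxPolyN") else h
E
python3 - <<'E'
from h import *
k=4
T={}
for n,(x,y,w,hh) in {"top":(175,180,100,100),"side":(210,120,100,100)}.items():
    im=cv2.imread(f"pics/{n}0.png")[y:y+hh,x:x+w]
    im=cv2.resize(im,None,fx=k,fy=k,interpolation=cv2.INTER_CUBIC)
    hsv=cv2.cvtColor(im,cv2.COLOR_BGR2HSV);S=hsv[...,1];
    wood=S>75
    m=(~wood).astype(np.uint8); m=cv2.morphologyEx(m,cv2.MORPH_OPEN,np.ones((9,9)))
    l,lab,st,_=cv2.connectedComponentsWithStats(m)
    cid=lab[190,210] ; q=quad(lab==cid); T[n]=q
    print(n,"card crop",q.tolist(),"px",((q+.5)/k-.5+[x,y]).round(1).tolist(),st[cid])
f=lambda L,o,k:[[(a+.5)/k-.5+o[0],(b+.5)/k-.5+o[1]] for a,b in L]
to,so=(175,180),(210-0,120)
# hand-read: card headF, headB, footB, footF ; board headF, headB
card_t=f([(78,235),(192,72),(345,183),(238,345)],to,4); card_s=f([(143,58),(318,118),(212,305),(30,225)],so,4)
print("card\n",tri(card_t,card_s).round(1))
bd_t=f([(18,248),(172,24)],to,4); bd_s=f([(148,28),(368,108)],so,4)
print("board head\n",tri(bd_t,bd_s).round(1))
b=(315,205);s=(220,255)
pl=tri(f([(62,210),(155,62),(293,145),(192,300)],b,6),f([(395-360,195),(520-360,52),(715-360,155),(600-360,320)],s,6))
rb=tri(f([(135,222),(212,108),(237,122),(160,238)],b,6),f([(467-360,98),(490-360,62),(637-360,140),(612-360,180)],s,6))
print("plate\n",pl.round(1),"\nrib\n",rb.round(1))
E
```

```text
top card crop [[347, 185], [239, 350], [70, 241], [188, 68]] px [[261.4, 225.9], [234.4, 267.1], [192.1, 239.9], [221.6, 196.6]] [   77    74   266   272 39686]
side card crop [[323, 120], [212, 308], [38, 232], [143, 53]] px [[290.4, 149.6], [262.6, 196.6], [219.1, 177.6], [245.4, 132.9]] [   44    59   271   245 39190]
card
 [[461.9 437.8 101.7]
 [562.9 373.5 103.9]
 [504.1 283.4  39.9]
 [399.4 346.9  45.6]]
board head
 [[458.4 474.6  98.3]
 [592.6 386.8 101.9]]
plate
 [[456.8 107.9 -50.2]
 [506.1  80.4  64.2]
 [515.8  30.5  62.1]
 [470.2  56.5 -67.1]] 
rib
 [[463.1  88.5  20.7]
 [490.9  61.   79.8]
 [510.1  49.9  47.4]
 [483.7  76.6 -13.7]]
```

```bash
python3 - <<'E'
from h import *
f=lambda L,o,k:[[(a+.5)/k-.5+o[0],(b+.5)/k-.5+o[1]] for a,b in L]
b=(315,205);s=(220,255)
pl=tri(f([(192,300),(155,62),(293,145)],b,6),f([(395-360,195),(715-360,155),(600-360,320)],s,6))
rb=tri(f([(135,222),(212,108),(237,122),(160,238)],b,6),f([(490-360,62),(637-360,140),(612-360,180),(467-360,98)],s,6))
print("plate\n",pl.round(1),"\nrib\n",rb.round(1),rb.mean(0), ((pl[0]+pl[1])/2))
for v in(rb[1]-rb[0],rb[2]-rb[3],pl[2]-pl[0]): print(np.linalg.norm(v),np.degrees(np.arctan2(v[1],v[0])))
to,so=(175,180),(210,120)
c=tri(f([(74,238),(190,70),(346,184),(238,347)],to,4),f([(143,56),(320,119),(212,306),(30,225)],so,4))
print(c.round(1)); ly=c[0]-c[1]; ly2=c[3]-c[2]
ux=(c[0]+c[1]-c[2]-c[3])/2; print("yaw of ledge normal",np.degrees(np.arctan2(ly[1],ly[0]))-90,np.degrees(np.arctan2(ly2[1],ly2[0]))-90,"upslope az",np.degrees(np.arctan2(ux[1],ux[0])),"len",np.linalg.norm(ux),"slope",np.degrees(np.arcsin(ux[2]/np.linalg.norm(ux))),"foot",(c[2]+c[3])/2,"mid",c.mean(0))
# tape, scissors rough
E
```

```text
plate
 [[435.8  62.9   2.1]
 [538.5  77.6   3.9]
 [502.9  17.7   1. ]] 
rib
 [[466.   91.   34.3]
 [513.8  58.3  37.5]
 [507.5  46.9  32.9]
 [459.5  80.   30.1]] [486.70024368  69.06457952  33.70164639] [487.19318037  70.25057244   3.01287419]
57.98021812602544 -34.455359103636354
58.32393384123313 -34.609859018829006
80.90175318159784 -34.0154810707546
[[460.9 440.4 101.2]
 [564.3 375.  102.2]
 [503.8 282.9  39.6]
 [398.7 347.1  45.4]]
yaw of ledge normal 57.69660308628622 58.559596531694666 upslope az 56.493181088707495 len 125.98474426476719 slope 28.03849644048272 foot [451.24079375 314.96126661  42.47172519] mid [481.93350045 361.32089942  72.08221571]
```

Block: rib centre at (487,69), rib azimuth -34.5°. Card foot: about (453,315,42), upslope azimuth about 58°, slope about 29°. I'll move above the block and turn the jaws across the rib.

```bash
python3 -m jog '[{"dx":0.022,"dy":-0.031,"wz":-0.023},{"dx":0.022,"dy":-0.031,"wz":-0.023},{"dx":0.022,"dy":-0.031,"wz":-0.023},{"dx":0.022,"dy":-0.031,"wz":-0.023},{"dx":0.022,"dy":-0.031,"wz":-0.023},{"dx":0.022,"dy":-0.031,"wz":-0.023},{"dx":0.022,"dy":-0.031,"wz":-0.023},{"dx":0.022,"dy":-0.031,"wz":-0.023},{"dx":0.022,"dy":-0.031,"wz":-0.023},{"dx":0.022,"dy":-0.031,"wz":-0.023}]'
python3 -m jog '[{"dx":0.022,"dy":-0.03,"wz":-0.023},{"dx":0.022,"dy":-0.03,"wz":-0.023},{"dx":0.022,"dy":-0.03,"wz":-0.023},{"dx":0.022,"dy":-0.03,"wz":-0.023},{"dx":0.022,"dy":-0.03,"wz":-0.023},{"dx":0.022,"dy":-0.03,"wz":-0.023},{},{},{}]'
```

```text
invalid input
invalid input
```

```bash
python3 -m jog '[{"dx":0.022,"dy":-0.031,"dz":0,"wx":0,"wy":0,"wz":-0.023,"grip":-1},{"dx":0.022,"dy":-0.031,"dz":0,"wx":0,"wy":0,"wz":-0.023,"grip":-1},{"dx":0.022,"dy":-0.031,"dz":0,"wx":0,"wy":0,"wz":-0.023,"grip":-1},{"dx":0.022,"dy":-0.031,"dz":0,"wx":0,"wy":0,"wz":-0.023,"grip":-1},{"dx":0.022,"dy":-0.031,"dz":0,"wx":0,"wy":0,"wz":-0.023,"grip":-1},{"dx":0.022,"dy":-0.031,"dz":0,"wx":0,"wy":0,"wz":-0.023,"grip":-1},{"dx":0.022,"dy":-0.031,"dz":0,"wx":0,"wy":0,"wz":-0.023,"grip":-1},{"dx":0.022,"dy":-0.031,"dz":0,"wx":0,"wy":0,"wz":-0.023,"grip":-1}]'
```

```text
time_s: 0.9
ee_pos: [309.1, 310.0, 213.8]
ee_rot: [-180.0, -0.0, 156.1]
force: [0.1, -0.4, 0.8]
gripper_width: 91.1
```

```bash
python3 -m jog '[{"dx":0.022,"dy":-0.03,"dz":0,"wx":0,"wy":0,"wz":-0.023,"grip":-1},{"dx":0.022,"dy":-0.03,"dz":0,"wx":0,"wy":0,"wz":-0.023,"grip":-1},{"dx":0.022,"dy":-0.03,"dz":0,"wx":0,"wy":0,"wz":-0.023,"grip":-1},{"dx":0.022,"dy":-0.03,"dz":0,"wx":0,"wy":0,"wz":-0.023,"grip":-1},{"dx":0.022,"dy":-0.03,"dz":-0.02,"wx":0,"wy":0,"wz":-0.023,"grip":-1},{"dx":0.022,"dy":-0.03,"dz":-0.04,"wx":0,"wy":0,"wz":-0.023,"grip":-1},{"dx":0.022,"dy":-0.03,"dz":-0.04,"wx":0,"wy":0,"wz":-0.023,"grip":-1},{"dx":0.024,"dy":-0.031,"dz":-0.04,"wx":0,"wy":0,"wz":-0.023,"grip":-1},{"dx":0,"dy":0,"dz":0,"wx":0,"wy":0,"wz":0,"grip":-1},{"dx":0,"dy":0,"dz":0,"wx":0,"wy":0,"wz":0,"grip":-1}]'
python3 - <<'E'
from h import *
t=env.grab_frame("top")[:,:,::-1];s=env.grab_frame("side")[:,:,::-1]
o=np.hstack([cv2.resize(t[190:280,290:380],None,fx=4,fy=4,interpolation=2),cv2.resize(s[210:310,200:300],None,fx=3.6,fy=3.6,interpolation=2)])
cv2.imwrite("pics/ap.png",o)
E
```

```text
time_s: 1.9
ee_pos: [479.8, 78.4, 84.1]
ee_rot: [-179.9, -0.1, 145.5]
force: [0.5, 0.4, -0.3]
gripper_width: 91.3
```

View pics/ap.png

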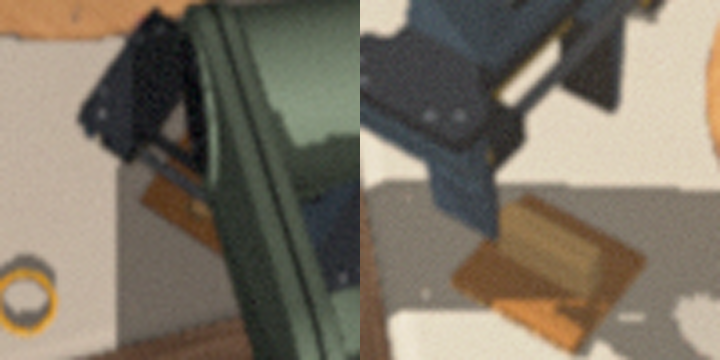

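Both fingers straddle the rib, but the pose fell slightly short: it needs (+6.7, -9). I'll correct that and descend.

```bash
python3 -m jog '[{"dx":0.0035,"dy":-0.0045,"dz":0,"wx":0,"wy":0,"wz":0,"grip":-1},{"dx":0.0033,"dy":-0.0045,"dz":0,"wx":0,"wy":0,"wz":0,"grip":-1},{"dx":0,"dy":0,"dz":-0.02,"wx":0,"wy":0,"wz":0,"grip":-1},{"dx":0,"dy":0,"dz":-0.02,"wx":0,"wy":0,"wz":0,"grip":-1},{"dx":0,"dy":0,"dz":-0.02,"wx":0,"wy":0,"wz":0,"grip":-1},{"dx":0,"dy":0,"dz":-0.01,"wx":0,"wy":0,"wz":0,"grip":-1},{"dx":0,"dy":0,"dz":0,"wx":0,"wy":0,"wz":0,"grip":-1},{"dx":0,"dy":0,"dz":0,"wx":0,"wy":0,"wz":0,"grip":-1}]'
```

```text
time_s: 2.8
ee_pos: [487.8, 70.1, 15.7]
ee_rot: [179.9, 0.1, 145.6]
force: [0.1, 0.2, 1.1]
gripper_width: 91.0
```

```bash
python3 -m jog '[{"dx":-0.001,"dy":0,"dz":-0.001,"wx":0,"wy":0,"wz":0,"grip":0},{"dx":0,"dy":0,"dz":0,"wx":0,"wy":0,"wz":0,"grip":0.4},{"dx":0,"dy":0,"dz":0,"wx":0,"wy":0,"wz":0,"grip":1},{"dx":0,"dy":0,"dz":0,"wx":0,"wy":0,"wz":0,"grip":1},{"dx":0,"dy":0,"dz":0,"wx":0,"wy":0,"wz":0,"grip":1},{"dx":0,"dy":0,"dz":0,"wx":0,"wy":0,"wz":0,"grip":1},{"dx":0,"dy":0,"dz":0,"wx":0,"wy":0,"wz":0,"grip":1},{"dx":0,"dy":0,"dz":0,"wx":0,"wy":0,"wz":0,"grip":1},{"dx":0,"dy":0,"dz":0,"wx":0,"wy":0,"wz":0,"grip":1},{"dx":0,"dy":0,"dz":0,"wx":0,"wy":0,"wz":0,"grip":1}]' 30
```

```text
time_s: 3.8
ee_pos: [486.1, 69.9, 14.0]
ee_rot: [-180.0, -0.0, 145.6]
force: [0.2, -0.7, -0.4]
gripper_width: 16.0
```

Gripped at 16 mm. Next I'll lift, then carry while yawing.

```bash
python3 -m jog '[{"dx":0,"dy":0,"dz":0.015,"wx":0,"wy":0,"wz":0,"grip":1},{"dx":0,"dy":0,"dz":0.03,"wx":0,"wy":0,"wz":0,"grip":1},{"dx":0,"dy":0,"dz":0.03,"wx":0,"wy":0,"wz":0,"grip":1},{"dx":0,"dy":0,"dz":0.03,"wx":0,"wy":0,"wz":0,"grip":1},{"dx":0,"dy":0,"dz":0.03,"wx":0,"wy":0,"wz":0,"grip":1},{"dx":0,"dy":0,"dz":0.03,"wx":0,"wy":0,"wz":0,"grip":1},{"dx":0,"dy":0,"dz":0.01,"wx":0,"wy":0,"wz":0,"grip":1},{"dx":0,"dy":0,"dz":0,"wx":0,"wy":0,"wz":0,"grip":1},{"dx":0,"dy":0,"dz":0,"wx":0,"wy":0,"wz":0,"grip":1},{"dx":0,"dy":0,"dz":0,"wx":0,"wy":0,"wz":0,"grip":1}]'
python3 -m jog '[{"dx":-0.002,"dy":0.022,"dz":0,"wx":0,"wy":0,"wz":-0.12,"grip":1},{"dx":-0.002,"dy":0.022,"dz":0,"wx":0,"wy":0,"wz":-0.12,"grip":1},{"dx":-0.002,"dy":0.022,"dz":0,"wx":0,"wy":0,"wz":-0.12,"grip":1},{"dx":-0.002,"dy":0.022,"dz":0,"wx":0,"wy":0,"wz":-0.12,"grip":1},{"dx":-0.002,"dy":0.022,"dz":0,"wx":0,"wy":0,"wz":-0.12,"grip":1},{"dx":-0.002,"dy":0.022,"dz":0,"wx":0,"wy":0,"wz":-0.12,"grip":1},{"dx":-0.002,"dy":0.022,"dz":0,"wx":0,"wy":0,"wz":-0.12,"grip":1},{"dx":-0.002,"dy":0.022,"dz":0,"wx":0,"wy":0,"wz":-0.12,"grip":1},{"dx":0,"dy":0,"dz":0,"wx":0,"wy":0,"wz":0,"grip":1},{"dx":0,"dy":0,"dz":0,"wx":0,"wy":0,"wz":0,"grip":1}]'
```

```text
time_s: 4.8
ee_pos: [485.0, 69.8, 187.2]
ee_rot: [-179.9, -0.2, 145.6]
force: [0.1, 0.6, -1.4]
gripper_width: 15.8
time_s: 5.8
ee_pos: [469.5, 245.6, 187.7]
ee_rot: [-179.9, 0.1, 90.7]
force: [-0.0, -0.1, -1.5]
gripper_width: 15.8
```

```bash
python3 -m jog '[{"dx":-0.0015,"dy":0.0167,"dz":0,"wx":0,"wy":0,"wz":-0.114,"grip":1},{"dx":-0.0015,"dy":0.0167,"dz":0,"wx":0,"wy":0,"wz":-0.114,"grip":1},{"dx":-0.0015,"dy":0.0167,"dz":0,"wx":0,"wy":0,"wz":-0.114,"grip":1},{"dx":-0.0015,"dy":0.0167,"dz":0,"wx":0,"wy":0,"wz":-0.114,"grip":1},{"dx":-0.0015,"dy":0.0167,"dz":0,"wx":0,"wy":0,"wz":-0.114,"grip":1},{"dx":0,"dy":0,"dz":0,"wx":0.0867,"wy":-0.0542,"wz":0,"grip":1},{"dx":0,"dy":0,"dz":0,"wx":0.0867,"wy":-0.0542,"wz":0,"grip":1},{"dx":0,"dy":0,"dz":0,"wx":0.0867,"wy":-0.0542,"wz":0,"grip":1},{"dx":0,"dy":0,"dz":0,"wx":0.0867,"wy":-0.0542,"wz":0,"grip":1},{"dx":0,"dy":0,"dz":0,"wx":0.0867,"wy":-0.0542,"wz":0,"grip":1}]'
python3 -m jog '[{"dx":0,"dy":0,"dz":-0.015,"wx":0,"wy":0,"wz":0,"grip":1},{"dx":0,"dy":0,"dz":-0.015,"wx":0,"wy":0,"wz":0,"grip":1},{"dx":0,"dy":0,"dz":-0.01,"wx":0,"wy":0,"wz":0,"grip":1},{"dx":0,"dy":0,"dz":0,"wx":0,"wy":0,"wz":0,"grip":1},{"dx":0,"dy":0,"dz":0,"wx":0,"wy":0,"wz":0,"grip":1},{"dx":0,"dy":0,"dz":0,"wx":0,"wy":0,"wz":0,"grip":1}]'
python3 - <<'E'
from h import *
from scipy.spatial.transform import Rotation as Ro
s=env.state();R=Ro.from_euler("xyz",s["ee_rot"],degrees=True).as_matrix()
print(s["ee_pos"],R.round(3).tolist(),"slope",np.degrees(np.arccos(-R[2,2])),"az",np.degrees(np.arctan2(R[1,2],R[0,2])),"jaw az",np.degrees(np.arctan2(R[1,1],R[0,1])),R[2,1],s["force"],s["torque"])
t=env.grab_frame("top")[:,:,::-1];sd=env.grab_frame("side")[:,:,::-1]
cv2.imwrite("pics/hov_t.png",t);cv2.imwrite("pics/hov_s.png",sd)
o=np.hstack([cv2.resize(t[170:290,170:290],None,fx=3.3,fy=3.3,interpolation=2),cv2.resize(sd[90:210,200:320],None,fx=3.3,fy=3.3,interpolation=2)])
cv2.imwrite("pics/hov.png",o)
E
```

```text
time_s: 6.8
ee_pos: [462.5, 327.8, 188.8]
ee_rot: [179.9, -29.4, 58.0]
force: [-0.4, 1.1, -1.6]
gripper_width: 15.7
time_s: 7.4
ee_pos: [463.3, 329.6, 149.8]
ee_rot: [180.0, -29.4, 57.9]
force: [-0.2, 0.1, -1.9]
gripper_width: 15.7
[463.27062392 329.59388304 149.77109592] [[0.463, 0.847, 0.261], [0.739, -0.531, 0.415], [0.49, 0.0, -0.872]] slope 29.35379601985127 az 57.89434643392648 jaw az -32.070004395565576 0.00034992829715541074 [-0.20336142  0.11777242 -1.908581  ] [-0.54361631  0.33204656 -0.02471539]
```

View pics/hov.png

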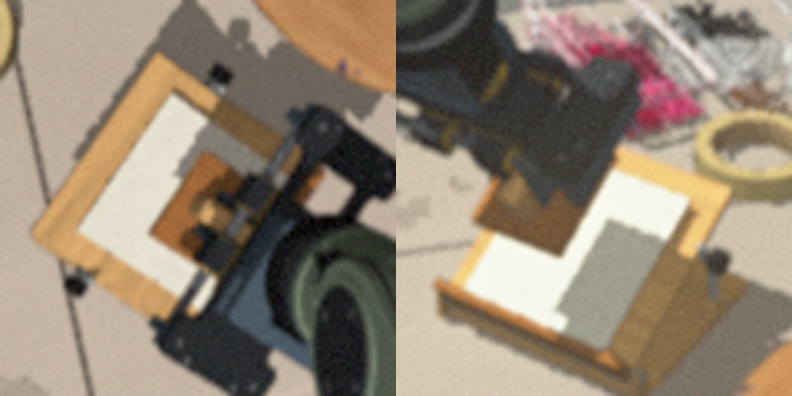

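The block hovers over the card and is aligned with it: the plate's head edge runs parallel to the card's head edge to within about 1°. It's 72 mm off along the normal and 29 mm upslope of the seat, so I'll descend.

```bash
python3 -m jog '[{"dx":0.002,"dy":0.0033,"dz":-0.0156,"wx":0,"wy":0,"wz":0,"grip":1},{"dx":0.002,"dy":0.0033,"dz":-0.0156,"wx":0,"wy":0,"wz":0,"grip":1},{"dx":0.002,"dy":0.0033,"dz":-0.0156,"wx":0,"wy":0,"wz":0,"grip":1},{"dx":0.0015,"dy":0.0024,"dz":-0.011,"wx":0,"wy":0,"wz":0,"grip":1},{"dx":0,"dy":0,"dz":0,"wx":0,"wy":0,"wz":0,"grip":1},{"dx":0,"dy":0,"dz":0,"wx":0,"wy":0,"wz":0,"grip":1},{"dx":0,"dy":0,"dz":0,"wx":0,"wy":0,"wz":0,"grip":1}]'
cat > st.py <<'E'
from h import *
from scipy.spatial.transform import Rotation as Ro
import sys
F=[];env_n=int(sys.argv[1]) if len(sys.argv)>1 else 0
s=env.state();R=Ro.from_euler("xyz",s["ee_rot"],degrees=True).as_matrix()
f=np.array(s["force"])-[-.1,.1,-1.6]
u,y,n=R[:,0],-R[:,1],-R[:,2]
d=s["ee_pos"]-np.array([467.9,338.5,72.8])
print("t",s["time_s"],"off u,y,n",(d@u).round(1),(d@y).round(1),(d@n).round(1),"F u,y,n",(f@u).round(2),(f@y).round(2),(f@n).round(2),"T u,y,n",(s["torque"]@np.c_[u,y,n]).round(2),"rot",s["ee_rot"].round(2),s["gripper_width"].round(1))
E
python3 st.py
```

```text
time_s: 8.2
ee_pos: [470.7, 342.0, 92.3]
ee_rot: [180.0, -29.4, 57.9]
force: [0.5, 0.3, -0.4]
gripper_width: 16.0Traceback (most recent call last):
  File "st.py", line 9, in <module>
    print("t",s["time_s"],"off u,y,n",(d@u).round(1),(d@y).round(1),(d@n).round(1),"F u,y,n",(f@u).round(2),(f@y).round(2),(f@n).round(2),"T u,y,n",(s["torque"]@np.c_[u,y,n]).round(2),"rot",s["ee_rot"].round(2),s["gripper_width"].round(1))
                                                                                                                                                                                                                   ^^^^^^^^^^^^^^^^^^^^^^^^
AttributeError: 'float' object has no attribute 'round'
```

```bash
sed -i 's/,s\["gripper_width"\].round(1)//' st.py; python3 -m jog '[{"dx":0.0005,"dy":0.0008,"dz":-0.0017,"wx":0,"wy":0,"wz":0,"grip":1},{"dx":0.0005,"dy":0.0008,"dz":-0.0017,"wx":0,"wy":0,"wz":0,"grip":1},{"dx":0.0005,"dy":0.0008,"dz":-0.0017,"wx":0,"wy":0,"wz":0,"grip":1},{"dx":0,"dy":0,"dz":0,"wx":0,"wy":0,"wz":0,"grip":1}]' >/dev/null; python3 st.py
python3 -m jog '[{"dx":0.0005,"dy":0.0008,"dz":-0.0017,"wx":0,"wy":0,"wz":0,"grip":1},{"dx":0,"dy":0,"dz":0,"wx":0,"wy":0,"wz":0,"grip":1}]'>/dev/null; python3 st.py
```

```text
t 8.6 off u,y,n 12.3 -0.1 8.2 F u,y,n -0.9 0.67 0.07 T u,y,n [0.   0.55 0.01] rot [-179.95  -29.28   57.9 ]
t 8.8 off u,y,n 12.3 -0.1 6.2 F u,y,n 0.71 0.29 -0.19 T u,y,n [ 0.01  0.59 -0.06] rot [-179.95  -29.27   57.9 ]
```

```bash
for i in 1; do python3 -m jog '[{"dx":0.0003,"dy":0.0004,"dz":-0.0009,"wx":0,"wy":0,"wz":0,"grip":1},{"dx":0,"dy":0,"dz":0,"wx":0,"wy":0,"wz":0,"grip":1}]'>/dev/null; python3 st.py; done
python3 -m jog '[{"dx":0.0003,"dy":0.0004,"dz":-0.0009,"wx":0,"wy":0,"wz":0,"grip":1},{"dx":0,"dy":0,"dz":0,"wx":0,"wy":0,"wz":0,"grip":1}]'>/dev/null; python3 st.py
python3 -m jog '[{"dx":0.0003,"dy":0.0004,"dz":-0.0009,"wx":0,"wy":0,"wz":0,"grip":1},{"dx":0,"dy":0,"dz":0,"wx":0,"wy":0,"wz":0,"grip":1}]'>/dev/null; python3 st.py
```

```text
t 9.0 off u,y,n 12.4 -0.2 5.3 F u,y,n -0.55 -0.44 0.98 T u,y,n [0.01 0.59 0.01] rot [-179.96  -29.28   57.9 ]
t 9.2 off u,y,n 12.3 -0.3 4.3 F u,y,n 0.64 0.1 0.58 T u,y,n [ 0.03  0.58 -0.05] rot [-179.96  -29.29   57.9 ]
t 9.4 off u,y,n 12.4 -0.3 3.2 F u,y,n 0.61 0.14 0.17 T u,y,n [ 0.09  0.55 -0.03] rot [-179.96  -29.29   57.9 ]
```

```bash
python3 -m jog '[{"dx":0.0003,"dy":0.0004,"dz":-0.0009,"wx":0,"wy":0,"wz":0,"grip":1},{"dx":0,"dy":0,"dz":0,"wx":0,"wy":0,"wz":0,"grip":1}]'>/dev/null; python3 st.py
python3 -m jog '[{"dx":0.0003,"dy":0.0004,"dz":-0.0009,"wx":0,"wy":0,"wz":0,"grip":1},{"dx":0,"dy":0,"dz":0,"wx":0,"wy":0,"wz":0,"grip":1}]'>/dev/null; python3 st.py
```

```text
t 9.6 off u,y,n 12.4 -0.4 2.2 F u,y,n -0.11 -0.06 -0.12 T u,y,n [ 0.06  0.55 -0.  ] rot [-179.96  -29.29   57.9 ]
t 9.8 off u,y,n 12.3 -0.4 1.2 F u,y,n 0.73 0.32 -0.51 T u,y,n [0.06 0.63 0.05] rot [-179.96  -29.28   57.9 ]
```

```bash
python3 - <<'E'
from h import *
t=env.grab_frame("top")[:,:,::-1];sd=env.grab_frame("side")[:,:,::-1]
cv2.imwrite("pics/con.png",np.hstack([cv2.resize(t[185:285,175:275],None,fx=4,fy=4,interpolation=2),cv2.resize(sd[110:210,205:305],None,fx=4,fy=4,interpolation=2)]))
E
```

```text
(no output)
```

View pics/con.png

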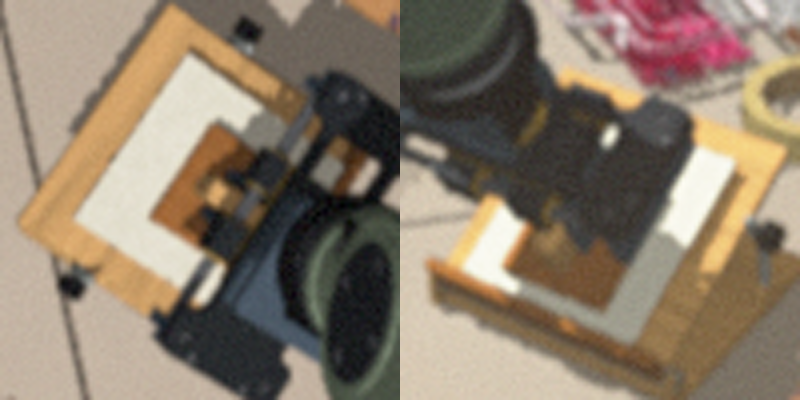

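Top and side views show the block squarely aligned just above the card, its lower edge still about 12 mm upslope of the ledge and roughly centred. I'll keep lowering it.

```bash
python3 -m jog '[{"dx":0.0003,"dy":0.0004,"dz":-0.0009,"wx":0,"wy":0,"wz":0,"grip":1},{"dx":0,"dy":0,"dz":0,"wx":0,"wy":0,"wz":0,"grip":1}]'>/dev/null; python3 st.py
python3 -m jog '[{"dx":0.0003,"dy":0.0004,"dz":-0.0009,"wx":0,"wy":0,"wz":0,"grip":1},{"dx":0,"dy":0,"dz":0,"wx":0,"wy":0,"wz":0,"grip":1}]'>/dev/null; python3 st.py
python3 -m jog '[{"dx":0.0003,"dy":0.0004,"dz":-0.0009,"wx":0,"wy":0,"wz":0,"grip":1},{"dx":0,"dy":0,"dz":0,"wx":0,"wy":0,"wz":0,"grip":1}]'>/dev/null; python3 st.py
```

```text
t 10.1 off u,y,n 12.5 -0.4 0.2 F u,y,n -0.53 0.97 2.53 T u,y,n [-0.01  0.61 -0.06] rot [-179.96  -29.3    57.9 ]
t 10.3 off u,y,n 12.4 -0.5 -0.7 F u,y,n 0.74 0.57 4.79 T u,y,n [ 0.03  0.74 -0.02] rot [-179.96  -29.3    57.91]
t 10.5 off u,y,n 12.5 -0.5 -1.6 F u,y,n 0.15 0.93 7.48 T u,y,n [ 0.05  0.79 -0.05] rot [-179.96  -29.31   57.91]
```

Contact came at n≈+1 and the force rises about 2.5–3 N/mm. I'll back off to just clear of the card, then slide down to the ledge.

```bash
python3 -m jog '[{"dx":-0.0009,"dy":-0.0014,"dz":0.003,"wx":0,"wy":0,"wz":0,"grip":1},{"dx":-0.0014,"dy":-0.0022,"dz":-0.0015,"wx":0,"wy":0,"wz":0,"grip":1},{"dx":-0.0014,"dy":-0.0022,"dz":-0.0015,"wx":0,"wy":0,"wz":0,"grip":1},{"dx":0,"dy":0,"dz":0,"wx":0,"wy":0,"wz":0,"grip":1}]'>/dev/null; python3 st.py
python3 -m jog '[{"dx":-0.0009,"dy":-0.0015,"dz":-0.001,"wx":0,"wy":0,"wz":0,"grip":1},{"dx":0,"dy":0,"dz":0,"wx":0,"wy":0,"wz":0,"grip":1}]'>/dev/null; python3 st.py
python3 -m jog '[{"dx":-0.0009,"dy":-0.0015,"dz":-0.001,"wx":0,"wy":0,"wz":0,"grip":1},{"dx":0,"dy":0,"dz":0,"wx":0,"wy":0,"wz":0,"grip":1}]'>/dev/null; python3 st.py
```

```text
t 10.9 off u,y,n 5.3 -0.2 1.3 F u,y,n 0.1 0.81 0.34 T u,y,n [0.01 0.56 0.02] rot [-179.91  -29.22   57.86]
t 11.1 off u,y,n 3.9 -0.4 1.4 F u,y,n -0.27 0.67 0.05 T u,y,n [-0.02  0.55 -0.04] rot [-179.94  -29.26   57.89]
t 11.3 off u,y,n 2.2 -0.6 1.5 F u,y,n 0.27 -0.84 -0.39 T u,y,n [ 0.01  0.58 -0.04] rot [-179.96  -29.29   57.89]
```

```bash
python3 -m jog '[{"dx":-0.0005,"dy":-0.0007,"dz":-0.0005,"wx":0,"wy":0,"wz":0,"grip":1},{"dx":0,"dy":0,"dz":0,"wx":0,"wy":0,"wz":0,"grip":1}]'>/dev/null; python3 st.py
python3 -m jog '[{"dx":-0.0005,"dy":-0.0007,"dz":-0.0005,"wx":0,"wy":0,"wz":0,"grip":1},{"dx":0,"dy":0,"dz":0,"wx":0,"wy":0,"wz":0,"grip":1}]'>/dev/null; python3 st.py
python3 -m jog '[{"dx":-0.0005,"dy":-0.0007,"dz":-0.0005,"wx":0,"wy":0,"wz":0,"grip":1},{"dx":0,"dy":0,"dz":0,"wx":0,"wy":0,"wz":0,"grip":1}]'>/dev/null; python3 st.py
```

```text
t 11.5 off u,y,n 2.0 -0.7 1.6 F u,y,n 1.37 1.12 -0.54 T u,y,n [ 0.1   0.12 -0.15] rot [-179.97  -29.35   57.88]
t 11.7 off u,y,n 1.9 -0.8 1.7 F u,y,n 4.96 1.14 -0.92 T u,y,n [ 0.25 -0.49 -0.29] rot [-179.97  -29.43   57.84]
t 11.9 off u,y,n 1.8 -0.8 1.8 F u,y,n 6.82 2.31 -1.98 T u,y,n [ 0.43 -0.9  -0.34] rot [-179.96  -29.5    57.81]
```

The ledge was reached at u≈2. The T_n of -0.34 N·m shows that the +y corner touches first, so I'll square the yaw in small steps while keeping light ledge contact.

```bash
python3 -m jog '[{"dx":0,"dy":0,"dz":0,"wx":0.0023,"wy":0.0036,"wz":-0.0076,"grip":1},{"dx":0,"dy":0,"dz":0,"wx":0,"wy":0,"wz":0,"grip":1}]'>/dev/null; python3 st.py
python3 -m jog '[{"dx":0,"dy":0,"dz":0,"wx":0.0023,"wy":0.0036,"wz":-0.0076,"grip":1},{"dx":0,"dy":0,"dz":0,"wx":0,"wy":0,"wz":0,"grip":1}]'>/dev/null; python3 st.py
python3 -m jog '[{"dx":0,"dy":0,"dz":0,"wx":0.0023,"wy":0.0036,"wz":-0.0076,"grip":1},{"dx":0,"dy":0,"dz":0,"wx":0,"wy":0,"wz":0,"grip":1}]'>/dev/null; python3 st.py
```

```text
t 12.1 off u,y,n 1.6 -1.1 1.7 F u,y,n 5.31 0.67 -2.04 T u,y,n [ 0.23 -0.73 -0.23] rot [-179.74  -29.49   57.28]
t 12.3 off u,y,n 1.6 -1.2 1.7 F u,y,n 5.74 0.36 -2.16 T u,y,n [ 0.12 -0.72  0.13] rot [-179.53  -29.48   56.82]
t 12.5 off u,y,n 1.9 -1.6 1.8 F u,y,n 6.28 -0.45 -1.63 T u,y,n [ 0.13 -0.76  0.2 ] rot [-179.31  -29.5    56.26]
```

```bash
python3 -m jog '[{"dx":0.0003,"dy":0.0005,"dz":0.0003,"wx":-0.003,"wy":-0.0047,"wz":0.0099,"grip":1},{"dx":0,"dy":0,"dz":0,"wx":0,"wy":0,"wz":0,"grip":1}]'>/dev/null; python3 st.py
python3 -m jog '[{"dx":0.0003,"dy":0.0004,"dz":-0.0009,"wx":0,"wy":0,"wz":0,"grip":1},{"dx":0.0003,"dy":0.0004,"dz":-0.0009,"wx":0,"wy":0,"wz":0,"grip":1},{"dx":0,"dy":0,"dz":0,"wx":0,"wy":0,"wz":0,"grip":1}]'>/dev/null; python3 st.py
python3 -m jog '[{"dx":0.0003,"dy":0.0004,"dz":-0.0009,"wx":0,"wy":0,"wz":0,"grip":1},{"dx":0,"dy":0,"dz":0,"wx":0,"wy":0,"wz":0,"grip":1}]'>/dev/null; python3 st.py
```

```text
t 12.7 off u,y,n 1.6 -1.2 1.7 F u,y,n 6.34 0.4 -0.75 T u,y,n [ 0.06 -0.64  0.14] rot [-179.6   -29.43   56.97]
t 13.0 off u,y,n 1.6 -1.2 -0.1 F u,y,n 7.34 0.93 3.36 T u,y,n [-0.02 -0.67  0.09] rot [-179.59  -29.45   56.96]
t 13.2 off u,y,n 1.6 -1.2 -1.0 F u,y,n 6.26 0.35 6.14 T u,y,n [ 0.01 -0.55  0.07] rot [-179.59  -29.46   56.96]
```

```bash
python3 -m jog '[{"dx":0.0006,"dy":0.0009,"dz":-0.0006,"wx":0,"wy":0,"wz":0,"grip":1},{"dx":0,"dy":0,"dz":0,"wx":0,"wy":0,"wz":0,"grip":1}]'>/dev/null; python3 st.py
python3 -m jog '[{"dx":0.0002,"dy":0.0002,"dz":-0.0004,"wx":-0.0074,"wy":0.0046,"wz":0,"grip":1},{"dx":0,"dy":0,"dz":0,"wx":0,"wy":0,"wz":0,"grip":1},{"dx":0,"dy":0,"dz":0,"wx":0,"wy":0,"wz":0,"grip":1}]'>/dev/null; python3 st.py
```

```text
t 13.4 off u,y,n 1.7 -1.2 -2.0 F u,y,n 5.76 -0.43 7.89 T u,y,n [-0.13 -0.16  0.04] rot [-179.6   -29.41   56.97]
t 13.7 off u,y,n 1.7 -1.2 -2.4 F u,y,n 4.65 0.68 9.44 T u,y,n [-0.1  -0.48  0.05] rot [-179.61  -28.92   56.97]
```

```bash
python3 -m jog '[{"dx":0.0001,"dy":0.0001,"dz":-0.0001,"wx":0.0018,"wy":-0.0011,"wz":0,"grip":1},{"dx":0,"dy":0,"dz":0,"wx":0,"wy":0,"wz":0,"grip":1},{"dx":0,"dy":0,"dz":0,"wx":0,"wy":0,"wz":0,"grip":1}]'>/dev/null; python3 st.py
for i in 1 2 3 4 5; do python3 -m jog '[{"dx":0,"dy":0,"dz":0,"wx":0,"wy":0,"wz":0,"grip":1}]'>/dev/null; python3 st.py; done
python3 - <<'E'
from h import *
t=env.grab_frame("top")[:,:,::-1];sd=env.grab_frame("side")[:,:,::-1]
cv2.imwrite("pics/fin.png",np.hstack([cv2.resize(t[185:285,175:275],None,fx=4,fy=4,interpolation=2),cv2.resize(sd[110:210,205:305],None,fx=4,fy=4,interpolation=2)]))
E
```

```text
t 14.0 off u,y,n 1.7 -1.1 -2.5 F u,y,n 4.17 0.11 9.65 T u,y,n [-0.17 -0.32  0.07] rot [-179.6   -29.03   56.97]
t 14.1 off u,y,n 1.7 -1.2 -2.5 F u,y,n 3.53 -0.13 9.36 T u,y,n [-0.11 -0.3   0.1 ] rot [-179.6   -29.04   56.97]
t 14.2 off u,y,n 1.7 -1.2 -2.5 F u,y,n 4.85 0.02 8.13 T u,y,n [-0.18 -0.23  0.08] rot [-179.6   -29.03   56.97]
t 14.3 off u,y,n 1.7 -1.2 -2.5 F u,y,n 4.56 0.9 9.6 T u,y,n [-0.12 -0.29  0.09] rot [-179.61  -29.04   56.97]
t 14.4 off u,y,n 1.7 -1.2 -2.5 F u,y,n 4.43 0.24 8.91 T u,y,n [-0.16 -0.33  0.06] rot [-179.6   -29.03   56.97]
t 14.5 off u,y,n 1.7 -1.1 -2.5 F u,y,n 4.88 1.23 8.95 T u,y,n [-0.13 -0.38  0.07] rot [-179.6   -29.03   56.97]
```

View pics/fin.png

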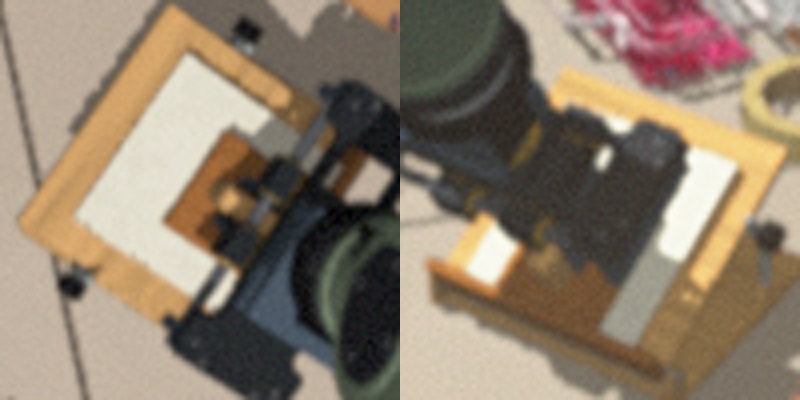

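The block sits against the ledge, centred, and wholly on the card. The reading T_u ≈ -0.14 N·m agrees with the 0.4° roll in the tool pose: the jaw axis isn't quite horizontal after the yaw fix. I'll correct that and bring the push up to about 10 N.

```bash
python3 -m jog '[{"dx":0.0001,"dy":0.0002,"dz":-0.0004,"wx":-0.0037,"wy":-0.0058,"wz":-0.0019,"grip":1},{"dx":0,"dy":0,"dz":0,"wx":0,"wy":0,"wz":0,"grip":1},{"dx":0,"dy":0,"dz":0,"wx":0,"wy":0,"wz":0,"grip":1}]'>/dev/null; python3 st.py
for i in 1 2 3 4 5; do python3 -m jog '[{"dx":0,"dy":0,"dz":0,"wx":0,"wy":0,"wz":0,"grip":1}]'>/dev/null; python3 st.py; done
```

```text
t 14.9 off u,y,n 1.7 -1.1 -2.9 F u,y,n 3.35 -1.04 8.71 T u,y,n [ 0.13 -0.27  0.01] rot [179.98 -29.04  57.04]
t 15.0 off u,y,n 1.7 -1.1 -2.9 F u,y,n 3.86 -0.74 9.6 T u,y,n [ 0.16 -0.27 -0.04] rot [179.98 -29.04  57.04]
t 15.1 off u,y,n 1.7 -1.1 -2.9 F u,y,n 4.39 -0.01 10.17 T u,y,n [ 0.21 -0.3  -0.05] rot [179.99 -29.04  57.03]
t 15.2 off u,y,n 1.7 -1.1 -2.9 F u,y,n 5.21 -1.05 10.56 T u,y,n [ 0.11 -0.23 -0.01] rot [179.99 -29.04  57.03]
t 15.3 off u,y,n 1.7 -1.1 -2.9 F u,y,n 3.85 -0.47 10.68 T u,y,n [ 0.13 -0.26 -0.05] rot [179.98 -29.04  57.03]
t 15.4 off u,y,n 1.7 -1.1 -2.9 F u,y,n 4.82 0.03 10.16 T u,y,n [ 0.16 -0.27 -0.02] rot [179.98 -29.04  57.03]
```

```bash
python3 -m jog '[{"dx":0,"dy":0,"dz":0,"wx":0.0014,"wy":0.0022,"wz":0.0014,"grip":1},{"dx":0,"dy":0,"dz":0,"wx":0,"wy":0,"wz":0,"grip":1},{"dx":0,"dy":0,"dz":0,"wx":0,"wy":0,"wz":0,"grip":1}]'>/dev/null; python3 st.py
for i in 1 2 3 4; do python3 -m jog '[{"dx":0,"dy":0,"dz":0,"wx":0,"wy":0,"wz":0,"grip":1}]'>/dev/null; python3 st.py; done
python3 - <<'E'
from h import *
def cen(im,box,lo,hi):
    x0,y0,x1,y1=box;h=cv2.cvtColor(im[y0:y1,x0:x1],cv2.COLOR_BGR2HSV);m=cv2.moments(cv2.inRange(h,lo,hi),True);return round(m["m10"]/m["m00"]+x0,1),round(m["m01"]/m["m00"]+y0,1),m["m00"]
for n,tb,sb in(("top",(285,255,307,277),(385,155,425,190)),("side",(203,223,232,248),(325,335,375,395))):
    for im in(cv2.imread(f"pics/{n}0.png"),env.grab_frame(n)[:,:,::-1].copy()):
        print(n,"tape",cen(im,tb,(12,130,60),(35,255,255)),"sciss",cen(im,sb,(0,150,60),(8,255,255)))
E
```

```text
t 15.7 off u,y,n 1.7 -1.1 -2.9 F u,y,n 4.83 -0.16 10.84 T u,y,n [-0.06 -0.26 -0.02] rot [-179.85  -29.04   57.04]
t 15.8 off u,y,n 1.7 -1.1 -2.9 F u,y,n 4.14 -0.85 10.19 T u,y,n [-0.06 -0.29 -0.07] rot [-179.86  -29.04   57.04]
t 15.9 off u,y,n 1.7 -1.1 -2.9 F u,y,n 5.01 0.54 10.23 T u,y,n [-0.04 -0.3  -0.03] rot [-179.86  -29.04   57.04]
t 16.0 off u,y,n 1.7 -1.1 -2.9 F u,y,n 4.3 0.18 10.5 T u,y,n [-0.02 -0.23 -0.01] rot [-179.86  -29.04   57.04]
t 16.1 off u,y,n 1.7 -1.1 -2.9 F u,y,n 4.32 1.21 9.93 T u,y,n [-0.1  -0.23 -0.06] rot [-179.86  -29.04   57.03]
top tape (295.9, 265.1, 72.0) sciss (405.9, 173.0, 124.0)Traceback (most recent call last):
  File "<stdin>", line 6, in <module>
  File "<stdin>", line 3, in cen
ZeroDivisionError: float division by zero
```

```bash
python3 - <<'E'
from h import *
def cen(im,box,lo,hi):
    x0,y0,x1,y1=box;h=cv2.cvtColor(np.ascontiguousarray(im[y0:y1,x0:x1]),cv2.COLOR_BGR2HSV);m=cv2.moments(cv2.inRange(h,lo,hi),True);k=max(m["m00"],1e-9);return round(m["m10"]/k+x0,1),round(m["m01"]/k+y0,1),m["m00"]
for n,tb,sb in(("top",(285,255,307,277),(385,155,425,190)),("side",(203,223,232,248),(325,335,375,395))):
    for im in(cv2.imread(f"pics/{n}0.png"),env.grab_frame(n)[:,:,::-1]):
        print(n,"tape",cen(im,tb,(12,130,60),(35,255,255)),"sciss",cen(im,sb,(0,150,60),(8,255,255)))
    cv2.imwrite(f"pics/end_{n}.png",im)
E
python3 st.py
```

```text
top tape (295.9, 265.1, 72.0) sciss (405.9, 173.0, 124.0)
top tape (285.0, 255.0, 0.0) sciss (405.9, 173.0, 120.0)
side tape (216.5, 238.6, 144.0) sciss (350.0, 367.9, 291.0)
side tape (216.4, 236.8, 167.0) sciss (349.9, 368.3, 286.0)
t 16.25 off u,y,n 1.7 -1.1 -2.9 F u,y,n 3.85 0.31 9.73 T u,y,n [-0.03 -0.27  0.01] rot [-179.86  -29.04   57.04]
```

The scissors haven't moved. The tape is hidden by the arm in the top view. In the side view it matches, apart from a lighting change, and the arm never came near it. Push and torques are steady, so I'm handing in.

```bash
python3 -c "
from workcell import env
env.job_done();s=env.state();print(s['time_s'],s['force'],s['gripper_width'])"
```

```text
the job is handed in; nothing more can be done
the job is handed in; nothing more can be done
```

I handed the job in at about 16.3 s. The block is still held by its rib, tilted to about 29°, with its lower edge against the ledge and its sole pressed on the card.

**Last checks, just before handing in:**
- **Push:** about 10 N into the card (readings 9.7–10.8 N), plus about 4.5 N against the ledge. From the contact height, the pad is pressed in about 4 mm; 10 N alone should give 3.3 mm, so the two differ by roughly 0.7 mm.
- **Flush and square:** after small yaw, roll and tilt corrections, the torques put the load close to the middle of the sole. They also showed the lower edge bearing evenly on the ledge. The block looked centred and wholly on the card in the pictures taken just before the last fine corrections.
- **Scissors:** unmoved in both views, to within half a pixel.
- **Easel board:** in the same place in the pictures compared by eye before and during the press; I made no separate measurement of it.

**Not fully confirmed:**
- **Tape roll:** hidden by the arm in the top view. In the side view its colour centroid moved 1.8 px vertically, with a larger lit area. I put that down to the changed shadow, since no move went near it.
- **After handing in:** the state could no longer be read, so the final second of holding is unchecked.

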